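# Set a tube rack a straightedge's width from the slide warmer

### The job

The tube rack should stand parallel to the slide warmer with an air gap of one straightedge width. Take the straightedge off its sloped rest and lay it flat on the bench, handle up, with a long edge flush against the middle of the warmer's plain long face that looks towards the rack, and let go of it; only then bring the rack up so that its long side stands flush against the straightedge's other long edge, roughly centred on it. Leave both there, keep the rack upright and do not disturb the bottle, tip box or beaker.

Things in the scene. Friction and masses are not known exactly. Their poses are not given: they have to be found in the camera images.
- straightedge: Loose aluminium bar 64 (x) x 200 (y) x 6 (z) mm, 0.22 kg, with a black upright handle fin at its middle: 12 mm thick (x), 70 long (y), its top at z 34 mm. Origin: centre of the bar's underside; z points to the handle side, y along the bar; long edges at x = +-32 mm. Starts on the sloped rest, z axis leaning 35 degrees from vertical to the rest's -x side (towards the robot).
- rest: Fixed dark steel sloped rest, 220 mm wide (y), sloping 35 degrees down to its -x side, with a 6 mm high ledge at the lower edge that holds the straightedge. Origin on the bench under its middle; the slope's surface is 55 mm above the bench there. Overall about 76 mm deep, 82 mm high at the back.
- slide_warmer: Fixed low cream-coloured slide warmer with glass slides on its top: a box 160 (x) x 260 (y) x 40 (z) mm, upright faces down to the bench. Origin: centre of its underside. Its plain working face is the long face at x = -80 mm, running along y; the other long face has a knob.
- warmer_face (a point): Middle of the foot of the warmer's working face, at bench level; axes as the warmer's: -x points out of the face, y along it.
- rack: Loose white tube rack, a box 50 (x) x 160 (y) x 60 (z) mm, 0.3 kg; four blue-capped tubes at either end stand 16 mm above its top; the solid 50 mm long bridge at its middle can be gripped across x. Origin: centre of its underside; long sides at x = +-25 mm. Starts on the bench in front of the warmer's working face.
- bottle: Bystander: amber bottle, 64 mm across, 130 mm high, origin under its centre.
- tip_box: Bystander: grey pipette-tip box with a clear lid, 85 x 120 x 65 mm, origin under its centre.
- beaker: Bystander: glass beaker, 70 mm across, 85 mm high, origin under its centre.
Not all that is in view belongs to the job. Leave any green look-alike of the rack alone. What is shaped like the straightedge but red is not meant.

How it is judged:
By the outcome, as a careful person would: the job done as asked, in the order asked, and still so for the second after the job is handed in, with the robot touching nothing.
It also fails if it takes over 64 s, if anything falls off the work surface, if the arm or the gripper's body presses on something with over 40 N, if the wrist force passes 120 N, or if a joint passes its speed limit or range.

### The arm

A 6-joint arm with a two-finger parallel gripper is mounted at the origin on the work surface. World frame = base frame: x ahead of the robot, y to its left, z up, the work surface at z = 0. Lengths are in m, angles in rad, forces in N, time in s.
With the tool pointing down it reaches from about 0.2 to 0.875 m from the base axis. Payload 3.4 kg.
Tool frame: the origin (TCP) lies midway between the tips of the shut fingers; the grasp point (between the pads) lies 19 mm behind it; x points along the fingers, z is the direction in which the jaws open and shut, and the axes are right-handed (so a half turn about x gives the same grasp; the last joint's range is limited). The gripper opens to 94 mm and grips with 3 to 60 N. Pads are 16 mm wide; open, the fingers measure 119 mm over their backs; the gripper's body (75 mm by 177 mm) begins 78 mm behind the grasp point.
Start: joints at [-1.323, 0.276, 1.505, -0, 1.361, -0.121], TCP at [0.207, -0.536, 0.205] pointing down, gripper open.
Joint ranges: [-2.89, 2.89], [-0.75, 2.08], [0.22, 2.7], [-1.18, 4.32], [0.11, 2.71], [-2.7, 2.7]. Speed limits (rad/s): [2.57, 2.57, 3.14, 3.14, 3.14, 3.14].

### API

Orientations are given as a rotation vector (axis times angle).
In Python, from station import bot gives the robot as it stands.
- The arm moves only by the tool jog_arm, never from a script. Its argument "rows" is a list of rows, each an object with "rotation": the turn, a rotation vector about the tool's x, y, z in units of 5 degrees (1.0 is 5 degrees), a list of three; "offset": the shift along the tool's x, y, z in units of 40 mm (1.0 is 40 mm), a list of three; "jaw": the opening, from 0 (shut) to 1 (fully open). In form: [{"rotation": [rx, ry, rz], "offset": [tx, ty, tz], "jaw": jaw}, ...]. A call has 1 to 12 rows; each row shifts and turns the commanded pose from where the row before left it, along the tool's axes as they then stand; what a row does not reach is not made up. A row lasts 1/12 s, in which the tool goes at most 41.7 mm and 7.16 degrees, less where a joint would pass 70% of its speed; a pose out of reach is approached as far as the arm can. A call is refused whole if a number of a shift passes 1 or a number of a turn 1, either way. A call with a gripper value outside its range is refused whole. The fingers move at their own pace and stop on an object; the grip force is fixed at half the most. Time passes only in rows, so rows that do not move let the fingers close. It gives the time, the measured TCP pose, the force and the opening at its end, in the units of the state.
- bot.get_state(): the state, without advancing time (a new reading comes with each control period).
- bot.capture(name): name is "side" or "top"; returns (picture, depth): 480x640x3 uint8, red, green, blue; 480x640 float32, m along the optical axis (not along the pixel's ray), 0 where there is no reading.
- bot.camera_model(name): a dict with "camera_matrix" (3x3 intrinsics, pixels), "R" (3x3) and "t" (3): a world point X has camera coordinates R X + t. Camera axes: x right, y down, z forward; pixel columns grow to the right and rows downward; lengths in m; the calibration is good to about 2 mm. A picture is of the moment at which its call begins. camera_model takes no time and is no camera call.
- bot.hand_in(): hands the job in, once; it reports no verdict.
The state is a dict: "clock": time; "joints": joint angles; "qd": joint speeds; "joint_torque": joint torques, N m; "ee_pos": TCP position; "eef_rot": TCP orientation; "force": force on the tool from outside, world axes, zero at the start; "wrist_torque": the same for the moment, N m; "finger_gap": finger opening in m.
Only numpy, scipy, OpenCV 4.12 (cv2) and the standard library are available. Lean on these libraries where they do the work, as an engineer would, in place of code of your own. Each camera call takes 0.05 s, during which the arm holds its last target. There are 200 camera calls.

## Working session

There is one attempt and no reset: what is moved stays moved. The work goes in short steps, Python scripts to look and compute and a tool call to move; the robot and the scene stay as the last step left them, time stands still between calls to the robot, and variables do not carry over. Pictures are saved under pics/ and viewed, about 8 in all and at most 12, crops included, and the job is handed in when it is done.

Besides the shell and the picture viewer there is one more tool, called after "Emit:" as name(argument=value, ...), one argument or row to a line, values as JSON. jog_arm: Moves the arm, as the interface text tells. Its arguments: {"type":"object","properties":{"rows":{"type":"array","items":{"type":"object","properties":{"rotation":{"type":"array","items":{"type":"number"}},"offset":{"type":"array","items":{"type":"number"}},"jaw":{"type":"number"}}}}},"required":["rows"]}

```bash
ls; mkdir -p pics; cat > h.py <<'E'
import numpy as np, cv2
from station import bot
def snap(n,f):
    p,d=bot.capture(n); cv2.imwrite(f'pics/{f}.png',p[:,:,::-1]); np.savez(f'pics/{f}.npz',p=p,d=d); return p,d
def world(n,d):
    m=bot.camera_model(n);K=np.array(m['camera_matrix']);R=np.array(m['R']);t=np.array(m['t'])
    v,u=np.mgrid[:d.shape[0],:d.shape[1]]
    c=np.stack([(u-K[0,2])/K[0,0]*d,(v-K[1,2])/K[1,1]*d,d],-1)
    return (c-t)@R
E
python3 - <<'E'
from h import *
for n in('top','side'):
    snap(n,n+'0'); m=bot.camera_model(n); print(n,m)
print(bot.get_state())
E
```

```text
pics
top {'camera_matrix': array([[604.48994371,   0.        , 318.16827412],
       [  0.        , 604.48994371, 241.64328259],
       [  0.        ,   0.        ,   1.        ]]), 'R': array([[-0.00640132, -0.99997706,  0.00221467],
       [-0.99084117,  0.00604408, -0.13489716],
       [ 0.13488068, -0.00305791, -0.99085713]]), 't': array([0.00705353, 0.54799193, 1.32342653])}
side {'camera_matrix': array([[613.09934249,   0.        , 310.6436724 ],
       [  0.        , 613.09934249, 246.3723422 ],
       [  0.        ,   0.        ,   1.        ]]), 'R': array([[-0.98198661, -0.18745475,  0.02372808],
       [-0.13188672,  0.59006992, -0.79650699],
       [ 0.13530779, -0.78528862, -0.60416355]]), 't': array([0.52624654, 0.10711182, 1.24068072])}
{'clock': 0.1, 'joints': array([-1.32303051e+00,  2.76515667e-01,  1.50599121e+00, -1.89575328e-05,
        1.36067663e+00, -1.21016462e-01]), 'qd': array([-0.00012885, -0.00074813, -0.00566783, -0.00080533,  0.00082719,
        0.00084438]), 'joint_torque': array([ 2.32007216e-03, -4.05455661e+01, -2.37780654e+01,  7.03354902e-02,
        2.99162278e-02, -5.07114657e-05]), 'ee_pos': array([ 0.20713244, -0.53586348,  0.20470651]), 'eef_rot': array([ 0.93441306,  1.362633  , -0.93270023]), 'force': array([ 0.32581268, -1.23017281, -0.70293363]), 'wrist_torque': array([-0.00083076,  0.00482926,  0.01290926]), 'finger_gap': 0.09434353517411023}
```

View pics/top0.png

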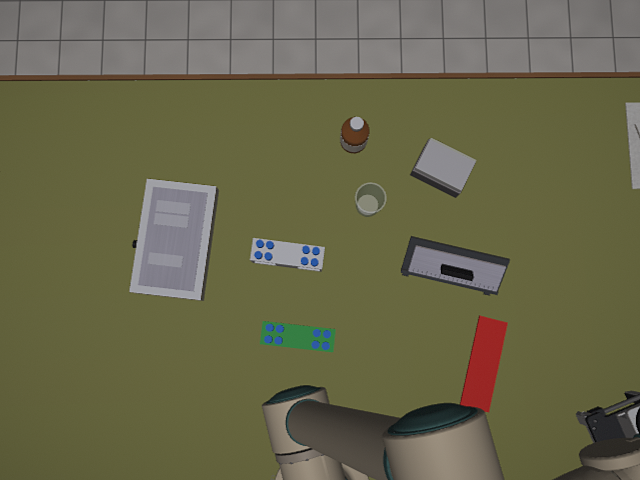

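View pics/side0.png

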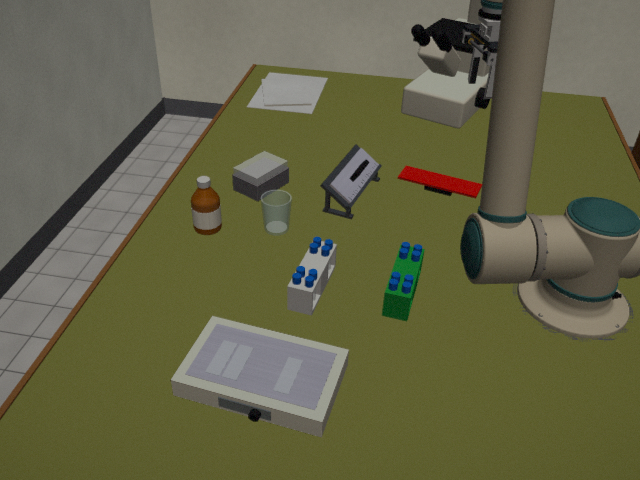

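The top view shows the warmer at about px (175,240) with its knob on the left, so its working face looks right, towards the rack at (288,254). The straightedge on its rest is at (456,268), with the fin at (457,272). The green and red look-alikes are at (298,336) and (485,363). The bottle, beaker and tip box lie behind the rack.

```bash
cat >> h.py <<'E'
def blob(P,box,zlo,zhi,extra=None):
    m=(P[...,2]>zlo)&(P[...,2]<zhi)
    b=np.zeros_like(m); x0,y0,x1,y1=box; b[y0:y1,x0:x1]=1
    m&=b
    if extra is not None: m&=extra
    m=cv2.morphologyEx(m.astype(np.uint8),cv2.MORPH_OPEN,np.ones((3,3)))>0
    return P[m],m
def rect(Q):
    (c,s,a)=cv2.minAreaRect((Q[:,:2]*1000).astype(np.float32))
    return np.round(c,1),np.round(s,1),round(a,2),round(float(np.median(Q[:,2])),4),len(Q)
E
python3 - <<'E'
from h import *
z=np.load('pics/top0.npz');p=z['p'].astype(int);P=world('top',z['d'])
bench=P[300:320,100:240];print('bench z',bench[...,2].mean(),bench[...,2].std())
print('warmer',rect(blob(P,(115,165,235,315),.03,.05)[0]))
print('rack',rect(blob(P,(240,225,335,280),.05,.07)[0]), 'caps',rect(blob(P,(240,225,335,280),.068,.09)[0]))
print('green',rect(blob(P,(250,310,345,360),.05,.09)[0]))
for n,b in dict(bottle=(330,105,380,160),tip=(400,130,485,200),beak=(345,175,395,225)).items(): print(n,rect(blob(P,b,.03,.2)[0]))
g=p.sum(-1);br=(g>330)
Q,m=blob(P,(395,230,515,300),.02,.12,br)
c=Q.mean(0);u,s,v=np.linalg.svd(Q-c,full_matrices=False);print('bar',c,v,s/np.sqrt(len(Q)),len(Q))
k=Q@v.T; print('extent',np.percentile(k,[.5,99.5],axis=0)-c@v.T)
Q,m=blob(P,(437,258,480,285),.04,.14,g<90);print('fin px',np.argwhere(m).mean(0),Q.mean(0),Q.min(0),Q.max(0),len(Q))
im=cv2.imread('pics/top0.png')
cv2.imwrite('pics/crop.png',cv2.resize(im[225:305,395:515],None,fx=6,fy=6,interpolation=cv2.INTER_CUBIC))
E
```

```text
bench z 0.005670372996711495 0.08668741474325446
warmer (array([558.6, 329.4]), array([162.4, 261.3]), 83.25, 0.0409, 8185)
rack (array([520. ,  72.2]), array([160.2,  50.8]), 82.27, 0.0602, 1186) caps (array([519.8,  72. ]), array([140.1,  41.1]), 82.65, 0.0763, 383)
green (array([338.7,  49.4]), array([159.9,  49.9]), 83.27, 0.0614, 1717)
bottle (array([791.1, -81. ]), array([64.3, 60.5]), 84.99, 0.0917, 782)
tip (array([ 718.5, -283.7]), array([120.5,  85.6]), 62.25, 0.0646, 2100)
beak (array([ 638.9, -111.6]), array([67.7, 67.8]), 21.86, 0.0717, 441)
bar [ 0.48572979 -0.29927731  0.06166521] [[-0.23069085 -0.9730237   0.00257221]
 [-0.79247798  0.1863507  -0.58073408]
 [-0.56458869  0.13600846  0.81408925]] [0.06216325 0.01919216 0.00247541] 1942
extent [[-0.09790095 -0.02996807 -0.00619554]
 [ 0.09965587  0.03510536  0.00635407]]
fin px [272.00363636 455.92363636] [ 0.47404794 -0.29411999  0.07992982] [ 0.45855836 -0.32955676  0.06496916] [ 0.49052467 -0.26150535  0.08935692] 275
```

View pics/crop.png

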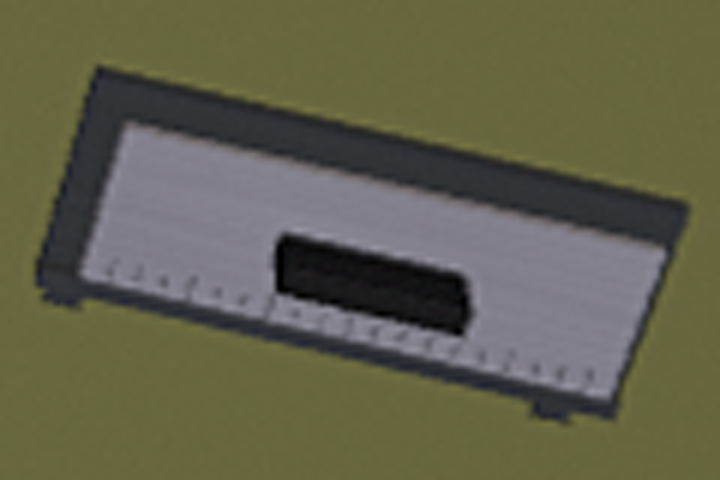

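The crop shows the bar lying on the rest with its fin at the middle, crop px (372,285). Depth agrees with the nominal sizes to about 2 mm. Next I work out the target poses.

```bash
cat >> h.py <<'E'
from scipy.spatial.transform import Rotation as Ro
from scipy.linalg import logm,expm
def step(Rt,pt,N=None,R0=None,p0=None):
    "print N equal rows from current (or given) pose to the target"
    s=bot.get_state()
    if R0 is None: R0=Ro.from_rotvec(s['eef_rot']).as_matrix();p0=s['ee_pos']
    T=np.eye(4);T[:3,:3]=R0.T@Rt;T[:3,3]=R0.T@(np.array(pt)-p0)
    L=np.real(logm(T))
    rv=Ro.from_matrix(T[:3,:3]).magnitude()
    n=N or int(np.ceil(max(np.linalg.norm(np.array(L[:3,3]))/.038,np.degrees(rv)/5,1)))
    S=expm(L/n)
    print('rows',n,'rot',np.round(np.degrees(Ro.from_matrix(S[:3,:3]).as_rotvec())/5,3),'off',np.round(S[:3,3]/.04,3))
def tool(x,z):
    x=np.array(x,float);x/=np.linalg.norm(x);z=np.array(z,float);z-=x*(x@z);z/=np.linalg.norm(z)
    return np.c_[x,np.cross(z,x),z]
def cs(deg,z=0): a=np.radians(deg);return np.array([np.cos(a),np.sin(a),z])
D=[0,0,-1]
YAW=-13.4;sx=np.array([*(np.cos(np.radians(35))*cs(YAW)[:2]),np.sin(np.radians(35))]);sz=np.array([*(-np.sin(np.radians(35))*cs(YAW)[:2]),np.cos(np.radians(35))]);sy=np.cross(sz,sx)
E
python3 - <<'E'
from h import *
s=bot.get_state();R=Ro.from_rotvec(s['eef_rot']).as_matrix();print(R.round(3),'zyaw',np.degrees(np.arctan2(R[1,2],R[0,2])))
z=np.load('pics/top0.npz');p=z['p'].astype(int);P=world('top',z['d']);g=p.sum(-1)
Q,m=blob(P,(395,230,515,300),.02,.14,g>330)
h=(Q-Q.mean(0))@sz; Q=Q[abs(h)<.004]; base=np.median(Q@sz)
B=np.c_[Q@sx,Q@sy];print('bar top plane',base,'x',np.percentile(B[:,0],[.3,1,99,99.7]),'y',np.percentile(B[:,1],[.3,1,99,99.7]))
F=P[258:285,437:480][(g<110)[258:285,437:480]];F=F[(F@sz-base>.022)&(F@sz-base<.036)]
f=np.c_[F@sx,F@sy,F@sz-base];print('fin',np.percentile(f,[2,98],axis=0),f.mean(0),len(f))
# side view
z=np.load('pics/side0.npz');P=world('side',z['d']);p=z['p'].astype(int);g=p.sum(-1)
sl=(slice(140,220),slice(315,390));Q=P[sl].reshape(-1,3);F=Q[(Q@sz-base>.024)&(Q@sz-base<.04)&(abs(Q[:,0]-.47)<.1)&(abs(Q[:,1]+.3)<.1)]
f=np.c_[F@sx,F@sy,F@sz-base];print('side fin',np.percentile(f,[2,98],axis=0),len(f))
Q=P[(g>300)];Q=Q[(Q[:,2]>.03)&(Q[:,2]<.11)&(abs(Q[:,0]-.48)<.06)&(abs(Q[:,1]+.3)<.11)];print('side bar',np.percentile(np.c_[Q@sx,Q@sy,Q@sz-base],[1,50,99],axis=0))
print('side warmer',rect(blob(P,(160,300,360,440),.036,.046)[0]))
E
```

```text
[[-0.     0.933  0.36 ]
 [ 0.002  0.36  -0.933]
 [-1.     0.    -0.002]] zyaw -68.87009646938101
bar top plane -0.26024763020813135 x [0.44395579 0.44472383 0.50825409 0.50934787] y [-0.27863632 -0.27713005 -0.0815784  -0.08043067]
fin [[ 0.47107213 -0.2106273   0.02250532]
 [ 0.4838906  -0.14465434  0.0319563 ]] [ 0.47781451 -0.17757847  0.02757875] 187
side fin [[ 0.46877204 -0.21136688  0.02439116]
 [ 0.48004407 -0.14245635  0.03029023]] 85
side bar [[ 0.44319206 -0.27686818 -0.00503038]
 [ 0.4770761  -0.16272272 -0.0007416 ]
 [ 0.50575114 -0.07972853  0.00350307]]
side warmer (array([557.5, 331.1]), array([164.6, 261.3]), 83.43, 0.0394, 10871)
```

```bash
python3 - <<'E'
from h import *
G=.476*sx-.1777*sy-.256*sz
Rt=tool(-sz,sx);print(G,G+.09*sz)
step(Rt,G+.09*sz)
step(Rt,G+.09*sz,12)
E
```

```text
[ 0.48095774 -0.29725341  0.06331946] [ 0.43074122 -0.28529015  0.13704314]
rows 13 rot [-0.826 -0.496  0.26 ] off [ 0.155  0.656 -0.063]
rows 12 rot [-0.895 -0.538  0.281] off [ 0.167  0.711 -0.07 ]
```

Emit:
jog_arm(
  rows=[
    {"rotation": [-0.9,-0.54,0.28],"offset": [0.17,0.71,-0.07],"jaw": 0.5},
    {"rotation": [-0.9,-0.54,0.28],"offset": [0.17,0.71,-0.07],"jaw": 0.5},
    {"rotation": [-0.9,-0.54,0.28],"offset": [0.17,0.71,-0.07],"jaw": 0.5},
    {"rotation": [-0.9,-0.54,0.28],"offset": [0.17,0.71,-0.07],"jaw": 0.5},
    {"rotation": [-0.9,-0.54,0.28],"offset": [0.17,0.71,-0.07],"jaw": 0.5},
    {"rotation": [-0.9,-0.54,0.28],"offset": [0.17,0.71,-0.07],"jaw": 0.5},
    {"rotation": [-0.9,-0.54,0.28],"offset": [0.17,0.71,-0.07],"jaw": 0.5},
    {"rotation": [-0.9,-0.54,0.28],"offset": [0.17,0.71,-0.07],"jaw": 0.5},
    {"rotation": [-0.9,-0.54,0.28],"offset": [0.17,0.71,-0.07],"jaw": 0.5},
    {"rotation": [-0.9,-0.54,0.28],"offset": [0.17,0.71,-0.07],"jaw": 0.5},
    {"rotation": [-0.9,-0.54,0.28],"offset": [0.17,0.71,-0.07],"jaw": 0.5},
    {"rotation": [-0.9,-0.54,0.28],"offset": [0.17,0.71,-0.07],"jaw": 0.5},
  ],
)

```text
clock: 1.1
ee_pos: [0.4299, -0.2864, 0.1359]
eef_rot: [0.109, 0.957, -0.216]
force: [1.5, 1.0, 0.6]
finger_gap: 0.0473
```

```bash
python3 - <<'E'
from h import *
G=.476*sx-.1777*sy-.256*sz
Rt=tool(-sz,sx)
s=bot.get_state();print(s['joints'].round(2),s['ee_pos']-G-.09*sz)
step(Rt,G+.09*sz,1);step(Rt,G,6)
E
```

```text
[-1.05  0.03  2.22  0.81  0.61 -1.44] [-0.00081217 -0.00114436 -0.00118636]
rows 1 rot [ 0.035 -0.011  0.024] off [-0.017  0.032  0.028]
rows 6 rot [ 0.006 -0.002  0.004] off [0.372 0.006 0.005]
```

Emit:
jog_arm(
  rows=[
    {"rotation": [0.04,-0.01,0.02],"offset": [0,0.03,0.03],"jaw": 0.5},
    {"rotation": [0,0,0],"offset": [0.37,0,0],"jaw": 0.5},
    {"rotation": [0,0,0],"offset": [0.37,0,0],"jaw": 0.5},
    {"rotation": [0,0,0],"offset": [0.37,0,0],"jaw": 0.5},
    {"rotation": [0,0,0],"offset": [0.37,0,0],"jaw": 0.5},
    {"rotation": [0,0,0],"offset": [0.37,0,0],"jaw": 0.5},
    {"rotation": [0,0,0],"offset": [0.35,0,0],"jaw": 0.5},
    {"rotation": [0,0,0],"offset": [0,0,0],"jaw": 0.5},
  ],
)

```text
clock: 1.77
ee_pos: [0.4808, -0.3004, 0.0633]
eef_rot: [0.119, 0.958, -0.22]
force: [-0.1, 0.5, 0.2]
finger_gap: 0.047
```

```bash
python3 - <<'E'
from h import *
G=.476*sx-.1777*sy-.256*sz
s=bot.get_state();d=s['ee_pos']-G;print(d@sx,d@sy,d@sz)
p,_=snap('side','s1');t,_=snap('top','t1')
a=cv2.resize(p[120:240,300:420],None,fx=4,fy=4);b=cv2.resize(t[210:330,390:510],None,fx=3,fy=3);b=cv2.copyMakeBorder(b,0,120,0,0,0)
cv2.imwrite('pics/c1.png',cv2.resize(np.hstack([a,b]),(800,457))[:,:,::-1])
E
```

```text
0.0004886200226815764 -0.0030777848303212537 -0.00034887646133451033
```

View pics/c1.png

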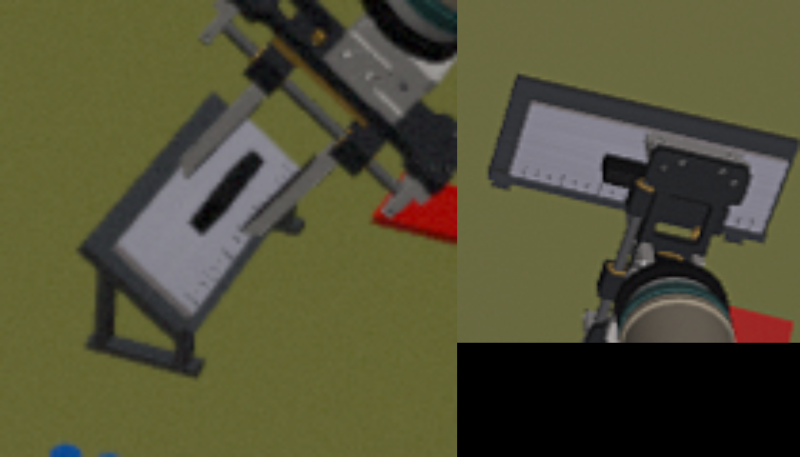

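The fin, at side-crop px (228,192), sits between the two fingers. Closing the jaws, then lifting.

Emit:
jog_arm(
  rows=[
    {"rotation": [0,0,0],"offset": [0,0.07,0],"jaw": 0.3},
    {"rotation": [0,0,0],"offset": [0,0,0],"jaw": 0},
    {"rotation": [0,0,0],"offset": [0,0,0],"jaw": 0},
    {"rotation": [0,0,0],"offset": [0,0,0],"jaw": 0},
    {"rotation": [0,0,0],"offset": [0,0,0],"jaw": 0},
    {"rotation": [0,0,0],"offset": [0,0,0],"jaw": 0},
    {"rotation": [0,0,0],"offset": [0,0,0],"jaw": 0},
  ],
)

```text
clock: 2.45
ee_pos: [0.4805, -0.2968, 0.0652]
eef_rot: [0.115, 0.956, -0.22]
force: [-3.7, 0.3, 3.7]
finger_gap: 0.012
```

```bash
python3 - <<'E'
from h import *
G=.476*sx-.1777*sy-.256*sz
s=bot.get_state();d=s['ee_pos']-G;print(d@sx,d@sy,d@sz,s['finger_gap'],s['force'],s['joints'])
E
```

```text
0.000632117672754931 0.0003596957231053702 0.001793225222223834 0.011978203946317404 [-3.67740145  0.26055806  3.7312216 ] [-0.94213794  0.21805159  2.2481232   1.13612324  0.42118414 -1.70765958]
```

Emit:
jog_arm(
  rows=[
    {"rotation": [0,0,0],"offset": [-0.3,0,0],"jaw": 0},
    {"rotation": [0,0,0],"offset": [-0.5,0,0],"jaw": 0},
    {"rotation": [0,0,0],"offset": [-0.6,0,0],"jaw": 0},
    {"rotation": [0,0,0],"offset": [-0.7,0,0],"jaw": 0},
    {"rotation": [0,0,0],"offset": [-0.7,0,0],"jaw": 0},
    {"rotation": [0,0,0],"offset": [-0.5,0,0],"jaw": 0},
  ],
)

```text
clock: 2.95
ee_pos: [0.4059, -0.278, 0.1738]
eef_rot: [0.115, 0.958, -0.219]
force: [0.4, -0.6, -2.2]
finger_gap: 0.0117
```

```bash
python3 - <<'E'
from h import *
s=bot.get_state();print(s['joints'].round(2),s['force'])
step(tool(D,cs(-13.4)),[.42,-.2,.22],12)
E
```

```text
[-1.11 -0.07  2.19  0.71  0.74 -1.34] [ 0.36757129 -0.59680574 -2.24564084]
rows 12 rot [-0.004  0.581  0.   ] off [-0.096  0.165  0.022]
```

Emit:
jog_arm(
  rows=[
    {"rotation": [0,0.58,0],"offset": [-0.1,0.17,0.02],"jaw": 0},
    {"rotation": [0,0.58,0],"offset": [-0.1,0.17,0.02],"jaw": 0},
    {"rotation": [0,0.58,0],"offset": [-0.1,0.17,0.02],"jaw": 0},
    {"rotation": [0,0.58,0],"offset": [-0.1,0.17,0.02],"jaw": 0},
    {"rotation": [0,0.58,0],"offset": [-0.1,0.17,0.02],"jaw": 0},
    {"rotation": [0,0.58,0],"offset": [-0.1,0.17,0.02],"jaw": 0},
    {"rotation": [0,0.58,0],"offset": [-0.1,0.17,0.02],"jaw": 0},
    {"rotation": [0,0.58,0],"offset": [-0.1,0.17,0.02],"jaw": 0},
    {"rotation": [0,0.58,0],"offset": [-0.1,0.17,0.02],"jaw": 0},
    {"rotation": [0,0.58,0],"offset": [-0.1,0.17,0.02],"jaw": 0},
    {"rotation": [0,0.58,0],"offset": [-0.1,0.17,0.02],"jaw": 0},
    {"rotation": [0,0.58,0],"offset": [-0.1,0.17,0.02],"jaw": 0},
  ],
)

```text
clock: 3.95
ee_pos: [0.4199, -0.1974, 0.2207]
eef_rot: [0.189, 1.564, -0.186]
force: [-0.4, -0.2, -3.8]
finger_gap: 0.0116
```

```bash
python3 - <<'E'
from h import *
s=bot.get_state();print(s['joints'].round(2),s['force'])
# pre-place: 20mm off face, z high
wx=cs(83.3);F=np.array([.558,.330,0])-.08*wx
T=F-.057*wx;T[2]=.16;print(F,T)
R1=tool(D,cs(-13.4+48.4));step(R1,[.48,.02,.22],12)
step(tool(D,wx),T,12,R1,np.array([.48,.02,.22]))
E
```

```text
[-0.59  0.1   1.7   0.    1.35 -0.35] [-0.40032756 -0.19617725 -3.77559685]
[0.54866634 0.25054635 0.        ] [0.54201611 0.19393562 0.16      ]
rows 12 rot [-0.811 -0.001 -0.002] off [0.002 0.442 0.198]
rows 12 rot [-0.805  0.     0.   ] off [0.125 0.091 0.386]
```

Emit:
jog_arm(
  rows=[
    {"rotation": [-0.81,0,0],"offset": [0,0.44,0.2],"jaw": 0},
    {"rotation": [-0.81,0,0],"offset": [0,0.44,0.2],"jaw": 0},
    {"rotation": [-0.81,0,0],"offset": [0,0.44,0.2],"jaw": 0},
    {"rotation": [-0.81,0,0],"offset": [0,0.44,0.2],"jaw": 0},
    {"rotation": [-0.81,0,0],"offset": [0,0.44,0.2],"jaw": 0},
    {"rotation": [-0.81,0,0],"offset": [0,0.44,0.2],"jaw": 0},
    {"rotation": [-0.81,0,0],"offset": [0,0.44,0.2],"jaw": 0},
    {"rotation": [-0.81,0,0],"offset": [0,0.44,0.2],"jaw": 0},
    {"rotation": [-0.81,0,0],"offset": [0,0.44,0.2],"jaw": 0},
    {"rotation": [-0.81,0,0],"offset": [0,0.44,0.2],"jaw": 0},
    {"rotation": [-0.81,0,0],"offset": [0,0.44,0.2],"jaw": 0},
    {"rotation": [-0.81,0,0],"offset": [0,0.44,0.2],"jaw": 0},
  ],
)

```text
clock: 4.95
ee_pos: [0.4812, 0.0195, 0.2204]
eef_rot: [-0.479, 1.516, 0.481]
force: [0.7, 0.2, -2.2]
finger_gap: 0.0118
```

Emit:
jog_arm(
  rows=[
    {"rotation": [-0.8,0,0],"offset": [0.12,0.09,0.39],"jaw": 0},
    {"rotation": [-0.8,0,0],"offset": [0.12,0.09,0.39],"jaw": 0},
    {"rotation": [-0.8,0,0],"offset": [0.12,0.09,0.39],"jaw": 0},
    {"rotation": [-0.8,0,0],"offset": [0.12,0.09,0.39],"jaw": 0},
    {"rotation": [-0.8,0,0],"offset": [0.12,0.09,0.39],"jaw": 0},
    {"rotation": [-0.8,0,0],"offset": [0.12,0.09,0.39],"jaw": 0},
    {"rotation": [-0.8,0,0],"offset": [0.12,0.09,0.39],"jaw": 0},
    {"rotation": [-0.8,0,0],"offset": [0.12,0.09,0.39],"jaw": 0},
    {"rotation": [-0.8,0,0],"offset": [0.12,0.09,0.39],"jaw": 0},
    {"rotation": [-0.8,0,0],"offset": [0.12,0.09,0.39],"jaw": 0},
    {"rotation": [-0.8,0,0],"offset": [0.12,0.09,0.39],"jaw": 0},
    {"rotation": [-0.8,0,0],"offset": [0.12,0.09,0.39],"jaw": 0},
    {"rotation": [0,0,0],"offset": [0,0,0],"jaw": 0},
  ],
)

```text
invalid input at $.rows: expected 1 to 12 rows
```

Emit:
jog_arm(
  rows=[
    {"rotation": [-0.8,0,0],"offset": [0.12,0.09,0.39],"jaw": 0},
    {"rotation": [-0.8,0,0],"offset": [0.12,0.09,0.39],"jaw": 0},
    {"rotation": [-0.8,0,0],"offset": [0.12,0.09,0.39],"jaw": 0},
    {"rotation": [-0.8,0,0],"offset": [0.12,0.09,0.39],"jaw": 0},
    {"rotation": [-0.8,0,0],"offset": [0.12,0.09,0.39],"jaw": 0},
    {"rotation": [-0.8,0,0],"offset": [0.12,0.09,0.39],"jaw": 0},
    {"rotation": [-0.8,0,0],"offset": [0.12,0.09,0.39],"jaw": 0},
    {"rotation": [-0.8,0,0],"offset": [0.12,0.09,0.39],"jaw": 0},
    {"rotation": [-0.8,0,0],"offset": [0.12,0.09,0.39],"jaw": 0},
    {"rotation": [-0.8,0,0],"offset": [0.12,0.09,0.39],"jaw": 0},
    {"rotation": [-0.8,0,0],"offset": [0.12,0.09,0.39],"jaw": 0},
    {"rotation": [-0.8,0,0],"offset": [0.12,0.09,0.39],"jaw": 0},
  ],
)

```text
clock: 5.95
ee_pos: [0.5454, 0.1944, 0.1627]
eef_rot: [-1.12, 1.263, 1.12]
force: [-0.2, -0.7, -2.0]
finger_gap: 0.0117
```

Emit:
jog_arm(
  rows=[
    {"rotation": [0,0,0],"offset": [0,0,0],"jaw": 0},
  ],
)

```text
clock: 6.03
ee_pos: [0.5444, 0.1962, 0.1619]
eef_rot: [-1.118, 1.263, 1.123]
force: [-0.1, 0.1, -1.9]
finger_gap: 0.0118
```

```bash
python3 - <<'E'
from h import *
s=bot.get_state();print(s['joints'].round(2),s['force'],s['ee_pos'])
wx=cs(83.3);F=np.array([.558,.330,0])-.08*wx
T=F-.057*wx;T[2]=.06
step(tool(D,wx),T,6)
for n in('side','top'):
    p,d=snap(n,n+'2');P=world(n,d);g=p.astype(int).sum(-1)
    m=(P[...,2]>.08)&(P[...,2]<.19)&(g>330)&(abs(P[...,0]-.545)<.13)&(abs(P[...,1]-.195)<.06)
    Q=P[m];c=np.median(Q,0);Q=Q[abs(Q-c).max(1)<.12]
    A=np.c_[Q[:,:2],np.ones(len(Q))];
    k=np.linalg.lstsq(A,Q[:,2],rcond=None)[0];r=Q[:,2]-A@k;Q=Q[abs(r)<.004];A=A[abs(r)<.004];k=np.linalg.lstsq(A,Q[:,2],rcond=None)[0]
    print(n,'slopes deg',np.degrees(k[:2]),rect(Q))
p=cv2.imread('pics/side2.png');t=cv2.imread('pics/top2.png')
cv2.imwrite('pics/c2.png',np.hstack([cv2.resize(p[200:440,160:360],(400,480)),cv2.resize(t[130:330,120:286],(400,480))]))
E
```

```text
[ 0.22  0.31  1.57  0.    1.27 -1.23] [-0.0627633   0.05430728 -1.9399375 ] [0.54441699 0.1962116  0.16193063]
rows 6 rot [-0.005  0.004 -0.004] off [ 0.425  0.008 -0.011]
side slopes deg [-0.13574678  0.54066749] (array([545.4, 195.6]), array([ 68.8, 201.1]), 83.39, 0.154, 2058)
top slopes deg [-0.23006976 -0.52127663] (array([536.3, 195.2]), array([ 63.9, 180.2]), 82.92, 0.1563, 783)
```

View pics/c2.png

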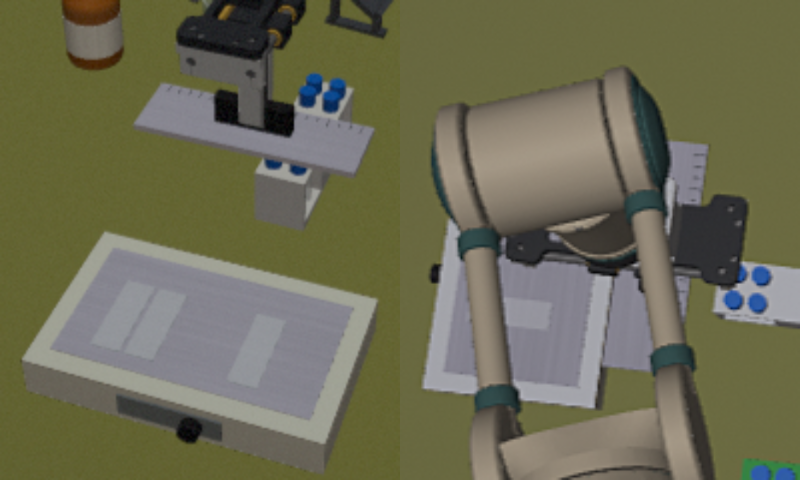

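The bar hangs level and aligned at crop px (255,125), centred above the gap, and the rack is clear of it. Descending with about 14 mm to the face.

```bash
python3 - <<'E'
from h import *
wx=cs(83.3);F=np.array([.558,.330,0])-.08*wx
T=F-.046*wx;T[2]=.162
step(tool(D,wx),T,1); T2=T*1;T2[2]=.03;step(tool(D,wx),T2,6,tool(D,wx),T)
E
```

```text
rows 1 rot [-0.073 -0.004  0.   ] off [0.025 0.08  0.273]
rows 6 rot [-0.  0.  0.] off [0.55 0.   0.  ]
```

Emit:
jog_arm(
  rows=[
    {"rotation": [-0.07,0,0],"offset": [0,0.08,0.27],"jaw": 0},
    {"rotation": [0,0,0],"offset": [0.4,0,0],"jaw": 0},
    {"rotation": [0,0,0],"offset": [0.55,0,0],"jaw": 0},
    {"rotation": [0,0,0],"offset": [0.65,0,0],"jaw": 0},
    {"rotation": [0,0,0],"offset": [0.65,0,0],"jaw": 0},
    {"rotation": [0,0,0],"offset": [0.5,0,0],"jaw": 0},
    {"rotation": [0,0,0],"offset": [0.3,0,0],"jaw": 0},
    {"rotation": [0,0,0],"offset": [0.2,0,0],"jaw": 0},
    {"rotation": [0,0,0],"offset": [0,0,0],"jaw": 0},
    {"rotation": [0,0,0],"offset": [0,0,0],"jaw": 0},
  ],
)

```text
clock: 6.97
ee_pos: [0.5447, 0.2048, 0.0343]
eef_rot: [-1.122, 1.26, 1.121]
force: [-0.3, 1.1, -2.3]
finger_gap: 0.0117
```

Emit:
jog_arm(
  rows=[
    {"rotation": [0,0,0],"offset": [0.2,0,0],"jaw": 0},
    {"rotation": [0,0,0],"offset": [0.15,0,0],"jaw": 0},
    {"rotation": [0,0,0],"offset": [0.05,0,0],"jaw": 0},
    {"rotation": [0,0,0],"offset": [0,0,0],"jaw": 0},
    {"rotation": [0,0,0],"offset": [0,0,0],"jaw": 0},
  ],
)

```text
clock: 7.38
ee_pos: [0.5443, 0.2049, 0.0179]
eef_rot: [-1.123, 1.26, 1.121]
force: [-0.2, 1.0, -2.5]
finger_gap: 0.0115
```

Emit:
jog_arm(
  rows=[
    {"rotation": [0,0,0],"offset": [0.04,0,0],"jaw": 0},
    {"rotation": [0,0,0],"offset": [0,0,0],"jaw": 0},
    {"rotation": [0,0,0],"offset": [0,0,0],"jaw": 0},
  ],
)

```text
clock: 7.63
ee_pos: [0.5444, 0.205, 0.0164]
eef_rot: [-1.123, 1.26, 1.121]
force: [0.0, -0.2, -2.4]
finger_gap: 0.0115
```

Emit:
jog_arm(
  rows=[
    {"rotation": [0,0,0],"offset": [0.04,0,0],"jaw": 0},
    {"rotation": [0,0,0],"offset": [0,0,0],"jaw": 0},
    {"rotation": [0,0,0],"offset": [0,0,0],"jaw": 0},
  ],
)

```text
clock: 7.88
ee_pos: [0.5443, 0.2049, 0.0147]
eef_rot: [-1.123, 1.26, 1.122]
force: [-0.1, 0.4, -2.5]
finger_gap: 0.0118
```

Emit:
jog_arm(
  rows=[
    {"rotation": [0,0,0],"offset": [0.03,0,0],"jaw": 0},
    {"rotation": [0,0,0],"offset": [0,0,0],"jaw": 0},
    {"rotation": [0,0,0],"offset": [0,0,0],"jaw": 0},
  ],
)

```text
clock: 8.13
ee_pos: [0.5443, 0.2049, 0.0135]
eef_rot: [-1.123, 1.26, 1.122]
force: [0.3, 0.9, -2.5]
finger_gap: 0.0117
```

Emit:
jog_arm(
  rows=[
    {"rotation": [0,0,0],"offset": [0.03,0,0],"jaw": 0},
    {"rotation": [0,0,0],"offset": [0,0,0],"jaw": 0},
    {"rotation": [0,0,0],"offset": [0,0,0],"jaw": 0},
  ],
)

```text
clock: 8.38
ee_pos: [0.5445, 0.205, 0.0125]
eef_rot: [-1.123, 1.26, 1.121]
force: [0.6, 0.3, -1.2]
finger_gap: 0.0119
```

Emit:
jog_arm(
  rows=[
    {"rotation": [0,0,0],"offset": [0,0,0.12],"jaw": 0},
    {"rotation": [0,0,0],"offset": [0,0,0.1],"jaw": 0},
    {"rotation": [0,0,0],"offset": [0,0,0.03],"jaw": 0},
    {"rotation": [0,0,0],"offset": [0,0,0],"jaw": 0},
    {"rotation": [0,0,0],"offset": [0,0,0],"jaw": 0},
  ],
)

```text
clock: 8.8
ee_pos: [0.5457, 0.2155, 0.0125]
eef_rot: [-1.123, 1.259, 1.122]
force: [-0.1, 1.2, 0.4]
finger_gap: 0.0115
```

Emit:
jog_arm(
  rows=[
    {"rotation": [0,0,0],"offset": [0,0,0.05],"jaw": 0},
    {"rotation": [0,0,0],"offset": [0,0,0],"jaw": 0},
    {"rotation": [0,0,0],"offset": [0,0,0],"jaw": 0},
  ],
)

```text
clock: 9.05
ee_pos: [0.5457, 0.2169, 0.0125]
eef_rot: [-1.123, 1.26, 1.121]
force: [-0.3, 0.1, 1.4]
finger_gap: 0.0112
```

Emit:
jog_arm(
  rows=[
    {"rotation": [0,0,0],"offset": [0,0,0.05],"jaw": 0},
    {"rotation": [0,0,0],"offset": [0,0,0],"jaw": 0},
    {"rotation": [0,0,0],"offset": [0,0,0],"jaw": 0},
  ],
)

```text
clock: 9.3
ee_pos: [0.546, 0.2188, 0.0125]
eef_rot: [-1.123, 1.26, 1.121]
force: [-0.5, -1.2, 3.6]
finger_gap: 0.0116
```

Emit:
jog_arm(
  rows=[
    {"rotation": [0,0,0],"offset": [0,0,0.04],"jaw": 0},
    {"rotation": [0,0,0],"offset": [0,0,0],"jaw": 0},
    {"rotation": [0,0,0],"offset": [0,0,0],"jaw": 0},
  ],
)

```text
clock: 9.55
ee_pos: [0.546, 0.2189, 0.0125]
eef_rot: [-1.125, 1.262, 1.121]
force: [0.3, -5.3, 4.2]
finger_gap: 0.0119
```

Emit:
jog_arm(
  rows=[
    {"rotation": [0,0,0],"offset": [0,0,0.04],"jaw": 0},
    {"rotation": [0,0,0],"offset": [0,0,0],"jaw": 0},
    {"rotation": [0,0,0],"offset": [0,0,0],"jaw": 0},
  ],
)

```text
clock: 9.8
ee_pos: [0.546, 0.219, 0.0126]
eef_rot: [-1.127, 1.264, 1.121]
force: [-1.7, -9.2, 5.3]
finger_gap: 0.0116
```

```bash
python3 - <<'E'
from h import *
s=bot.get_state();R=Ro.from_rotvec(s['eef_rot']).as_matrix();print(s['force'],s['wrist_torque'],'zyaw',np.degrees(np.arctan2(R[1,2],R[0,2])),R[:,0])
p,d=snap('side','side3');P=world('side',d)
def edge(Q,lo,hi): # fit the working-face edge line: bin along long axis, take extreme low
    wx=cs(83.3);wy=np.array([-wx[1],wx[0],0]);a=Q@wy;b=Q@wx
    bins=np.arange(lo,hi,.008);r=[]
    for x in bins:
        m=(a>x)&(a<x+.008)
        if m.sum()>8:r.append((x+.004,np.percentile(b[m],3)))
    r=np.array(r);k=np.polyfit(r[:,0],r[:,1],1);e=r[:,1]-np.polyval(k,r[:,0]);r=r[abs(e)<.002];return np.polyfit(r[:,0],r[:,1],1),len(r)
for n,f in(('top','top0'),('side','side0')):
    z=np.load(f'pics/{f}.npz');P0=world(n,z['d']);Q=blob(P0,(115,165,235,315) if n=='top' else (160,300,360,440),.034,.048)[0]
    wx=cs(83.3);wy=np.array([-wx[1],wx[0],0]);a=Q@wy
    k,nn=edge(Q,np.percentile(a,2),np.percentile(a,98)-.008);print(n,'face yaw',83.3-np.degrees(np.arctan(k[0])) ,'off',np.polyval(k,np.median(a)),nn, 'mid along',(np.percentile(a,.5)+np.percentile(a,99.5))/2)
T=s['ee_pos'];print('tcp',T@wx,T@wy)
E
```

```text
[-1.68771087 -9.22614766  5.29260224] [-1.76548641e+00 -1.04896334e-03 -1.40944262e-01] zyaw 83.37773794128557 [ 0.00117179 -0.0044694  -0.99998933]
top face yaw 83.09689686528048 off 0.31654352075719916 29 mid along -0.5153701536108792
side face yaw 83.03151743753834 off 0.31973760902862436 31 mid along -0.514394408264393
tcp 0.281194281912544 -0.5167229499870518
```

Contact is at about 9 N with only 0.14 N m of yaw moment, so the edge is flush. I open to 30 mm only, because the fingers must not touch the warmer.

Emit:
jog_arm(
  rows=[
    {"rotation": [0,0,0],"offset": [0,0,-0.03],"jaw": 0.0},
    {"rotation": [0,0,0],"offset": [0,0,0],"jaw": 0.2},
    {"rotation": [0,0,0],"offset": [0,0,0],"jaw": 0.3},
    {"rotation": [0,0,0],"offset": [0,0,0],"jaw": 0.3},
    {"rotation": [0,0,0],"offset": [0,0,0],"jaw": 0.3},
    {"rotation": [0,0,0],"offset": [-0.4,0,0],"jaw": 0.3},
    {"rotation": [0,0,0],"offset": [-0.8,0,0],"jaw": 0.3},
    {"rotation": [0,0,0],"offset": [-0.8,0,-0.3],"jaw": 0.3},
    {"rotation": [0,0,0],"offset": [-0.8,0,-0.6],"jaw": 0.5},
    {"rotation": [0,0,0],"offset": [-0.8,0,-0.8],"jaw": 0.7},
    {"rotation": [0,0,0],"offset": [-0.6,0,-0.9],"jaw": 0.9},
    {"rotation": [0,0,0],"offset": [0,0,-0.9],"jaw": 0.9},
  ],
)

```text
clock: 10.85
ee_pos: [0.5332, 0.0854, 0.1821]
eef_rot: [-1.128, 1.25, 1.116]
force: [1.0, -0.1, 1.1]
finger_gap: 0.0513
```

```bash
python3 - <<'E'
from h import *
s=bot.get_state();print(s['joints'].round(2),s['ee_pos'])
# above rack: rack centre, x-yaw -7.5
step(tool(D,cs(-7.5)),[.52,.072,.2],12)
step(tool(D,cs(-7.5)),[.52,.072,.2],20)
for n in('side',):
    p,d=snap(n,n+'4');P=world(n,d);g=p.astype(int).sum(-1)
    m=(P[...,2]>-.002)&(P[...,2]<.013)&(g>300)&(abs(P[...,0]-.545)<.13)&(abs(P[...,1]-.21)<.06)
    print(rect(P[cv2.morphologyEx(m.astype(np.uint8),cv2.MORPH_OPEN,np.ones((3,3)))>0]))
cv2.imwrite('pics/c4.png',cv2.resize(p[220:440,160:360],(545,600),interpolation=cv2.INTER_CUBIC)[:,:,::-1])
E
```

```text
[ 0.03  0.23  1.63  0.    1.27 -1.43] [0.53318895 0.08537957 0.18209291]
rows 12 rot [1.515 0.012 0.007] off [-0.037 -0.003 -0.043]
rows 20 rot [0.909 0.007 0.004] off [-0.022 -0.002 -0.026]
(array([544.9, 200.5]), array([ 40.7, 201.4]), 83.23, 0.0044, 823)
```

View pics/c4.png

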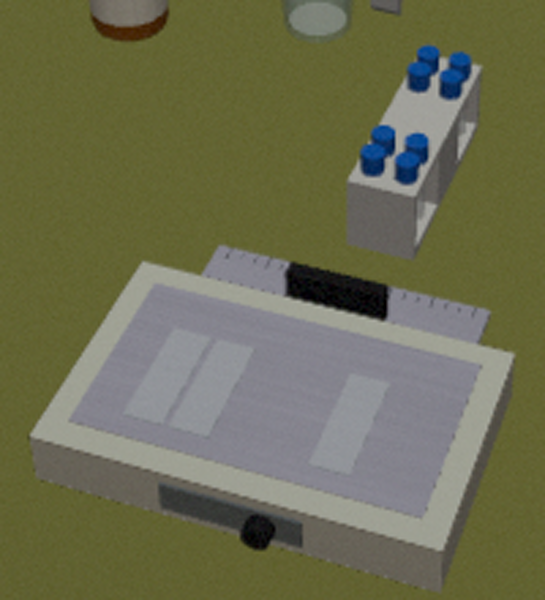

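The straightedge lies flat with its handle up, flush along the warmer's face, with the fin at crop px (337,290), and it has been released. The rack stands untouched at (415,150). Next the rack.

Emit:
jog_arm(
  rows=[
    {"rotation": [0.91,0.01,0],"offset": [-0.02,0,-0.03],"jaw": 1},
    {"rotation": [0.91,0.01,0],"offset": [-0.02,0,-0.03],"jaw": 1},
    {"rotation": [0.91,0.01,0],"offset": [-0.02,0,-0.03],"jaw": 1},
    {"rotation": [0.91,0.01,0],"offset": [-0.02,0,-0.03],"jaw": 1},
    {"rotation": [0.91,0.01,0],"offset": [-0.02,0,-0.03],"jaw": 1},
    {"rotation": [0.91,0.01,0],"offset": [-0.02,0,-0.03],"jaw": 1},
    {"rotation": [0.91,0.01,0],"offset": [-0.02,0,-0.03],"jaw": 1},
    {"rotation": [0.91,0.01,0],"offset": [-0.02,0,-0.03],"jaw": 1},
    {"rotation": [0.91,0.01,0],"offset": [-0.02,0,-0.03],"jaw": 1},
    {"rotation": [0.91,0.01,0],"offset": [-0.02,0,-0.03],"jaw": 1},
    {"rotation": [0.91,0.01,0],"offset": [-0.02,0,-0.03],"jaw": 1},
    {"rotation": [0.91,0.01,0],"offset": [-0.02,0,-0.03],"jaw": 1},
  ],
)

```text
clock: 11.9
ee_pos: [0.5224, 0.0743, 0.186]
eef_rot: [-0.395, 1.541, 0.385]
force: [-0.7, 0.5, -0.8]
finger_gap: 0.094
```

Emit:
jog_arm(
  rows=[
    {"rotation": [0.91,0.01,0],"offset": [-0.02,0,-0.03],"jaw": 1},
    {"rotation": [0.91,0.01,0],"offset": [-0.02,0,-0.03],"jaw": 1},
    {"rotation": [0.91,0.01,0],"offset": [-0.02,0,-0.03],"jaw": 1},
    {"rotation": [0.91,0.01,0],"offset": [-0.02,0,-0.03],"jaw": 1},
    {"rotation": [0.91,0.01,0],"offset": [-0.02,0,-0.03],"jaw": 1},
    {"rotation": [0.91,0.01,0],"offset": [-0.02,0,-0.03],"jaw": 1},
    {"rotation": [0.91,0.01,0],"offset": [-0.02,0,-0.03],"jaw": 1},
    {"rotation": [0.91,0.01,0],"offset": [-0.02,0,-0.03],"jaw": 1},
    {"rotation": [0,0,0],"offset": [0,0,0],"jaw": 1},
    {"rotation": [0,0,0],"offset": [0,0,0],"jaw": 1},
  ],
)

```text
clock: 12.73
ee_pos: [0.5134, 0.0721, 0.1926]
eef_rot: [0.097, 1.578, -0.111]
force: [0.3, -0.3, 0.9]
finger_gap: 0.0941
```

```bash
python3 - <<'E'
from h import *
p,d=snap('side','side5');P=world('side',d)
print('rack side',rect(blob(P,(270,225,350,320),.05,.085)[0]),'caps',rect(blob(P,(270,225,350,320),.068,.085)[0]))
Rt=tool(D,cs(-7.5));s=bot.get_state();print(s['ee_pos'],s['joints'].round(2))
step(Rt,[.52,.072,s['ee_pos'][2]],1);step(Rt,[.52,.072,.03])
E
```

```text
rack side (array([519.3,  72.8]), array([165.5,  51.7]), 82.46, 0.0599, 1455) caps (array([519.1,  72.3]), array([145.6,  42.2]), 82.23, 0.0739, 424)
[0.51340057 0.0720355  0.19262891] [ 0.01  0.21  1.63 -0.01  1.31  0.15]
rows 1 rot [-0.018 -0.108  0.114] off [-0.002  0.021  0.164]
rows 5 rot [-0.004 -0.022  0.023] off [0.813 0.009 0.037]
```

Emit:
jog_arm(
  rows=[
    {"rotation": [-0.02,-0.11,0.11],"offset": [0,0.02,0.16],"jaw": 1},
    {"rotation": [0,0,0],"offset": [0.5,0,0],"jaw": 1},
    {"rotation": [0,0,0],"offset": [0.7,0,0],"jaw": 1},
    {"rotation": [0,0,0],"offset": [0.8,0,0],"jaw": 1},
    {"rotation": [0,0,0],"offset": [0.8,0,0],"jaw": 1},
    {"rotation": [0,0,0],"offset": [0.6,0,0],"jaw": 1},
    {"rotation": [0,0,0],"offset": [0.4,0,0],"jaw": 1},
    {"rotation": [0,0,0],"offset": [0.25,0,0],"jaw": 1},
    {"rotation": [0,0,0],"offset": [0,0,0],"jaw": 1},
    {"rotation": [0,0,0],"offset": [0,0,0],"jaw": 1},
  ],
)

```text
clock: 13.62
ee_pos: [0.5205, 0.0715, 0.0309]
eef_rot: [0.104, 1.568, -0.104]
force: [0.1, 0.6, 1.0]
finger_gap: 0.094
```

Emit:
jog_arm(
  rows=[
    {"rotation": [0,0,0],"offset": [0,0,0],"jaw": 0.7},
    {"rotation": [0,0,0],"offset": [0,0,0],"jaw": 0.6},
    {"rotation": [0,0,0],"offset": [0,0,0],"jaw": 0.5},
    {"rotation": [0,0,0],"offset": [0,0,0],"jaw": 0},
    {"rotation": [0,0,0],"offset": [0,0,0],"jaw": 0},
    {"rotation": [0,0,0],"offset": [0,0,0],"jaw": 0},
    {"rotation": [0,0,0],"offset": [0,0,0],"jaw": 0},
  ],
)

```text
clock: 14.2
ee_pos: [0.5201, 0.0715, 0.031]
eef_rot: [0.104, 1.567, -0.105]
force: [0.7, 0.7, 0.3]
finger_gap: 0.051
```

```bash
python3 - <<'E'
from h import *
s=bot.get_state();R=Ro.from_rotvec(s['eef_rot']).as_matrix();print(s['ee_pos'],s['finger_gap'],s['force'],s['joints'].round(2),R.round(4),np.degrees(np.arctan2(R[1,2],R[0,2])))
E
```

```text
[0.5200625  0.07154475 0.03101638] 0.05098632505384047 [0.74638235 0.67879564 0.25802067] [ 0.    0.36  1.86 -0.    0.92  0.14] [[ 9.000e-04  1.324e-01  9.912e-01]
 [-6.000e-04  9.912e-01 -1.324e-01]
 [-1.000e+00 -5.000e-04  9.000e-04]] -7.607893915214961
```

Emit:
jog_arm(
  rows=[
    {"rotation": [0,0,0],"offset": [0,0,0],"jaw": 0},
    {"rotation": [0,0,0],"offset": [0,0,0],"jaw": 0},
    {"rotation": [0,0,0],"offset": [-0.3,0,0],"jaw": 0},
    {"rotation": [0,0,0],"offset": [-0.5,0,0],"jaw": 0},
    {"rotation": [0,0,0],"offset": [-0.6,0,0],"jaw": 0},
    {"rotation": [0,0,0],"offset": [-0.5,0,0],"jaw": 0},
    {"rotation": [0,0,0],"offset": [-0.3,0,0],"jaw": 0},
    {"rotation": [0,0,0],"offset": [0,0,0],"jaw": 0},
  ],
)

```text
clock: 14.87
ee_pos: [0.5215, 0.0716, 0.1209]
eef_rot: [0.104, 1.563, -0.104]
force: [-0.0, 0.3, -3.7]
finger_gap: 0.0496
```

```bash
python3 - <<'E'
from h import *
s=bot.get_state();print(s['ee_pos'],s['finger_gap'],s['force'])
wx=cs(83.2);F=np.array([.546,.219,0])+.032*wx   # warmer face from contact
T=F-.107*wx;T[2]=.12;print(T)
step(tool(D,wx),T,20)
E
```

```text
[0.52147258 0.07163872 0.12089037] 0.04960958429257115 [-0.03257908  0.29039711 -3.712254  ]
[0.5371197  0.14452759 0.12      ]
rows 20 rot [-0.908  0.002  0.002] off [0.001 0.07  0.077]
```

Emit:
jog_arm(
  rows=[
    {"rotation": [-0.91,0,0],"offset": [0,0.07,0.08],"jaw": 0},
    {"rotation": [-0.91,0,0],"offset": [0,0.07,0.08],"jaw": 0},
    {"rotation": [-0.91,0,0],"offset": [0,0.07,0.08],"jaw": 0},
    {"rotation": [-0.91,0,0],"offset": [0,0.07,0.08],"jaw": 0},
    {"rotation": [-0.91,0,0],"offset": [0,0.07,0.08],"jaw": 0},
    {"rotation": [-0.91,0,0],"offset": [0,0.07,0.08],"jaw": 0},
    {"rotation": [-0.91,0,0],"offset": [0,0.07,0.08],"jaw": 0},
    {"rotation": [-0.91,0,0],"offset": [0,0.07,0.08],"jaw": 0},
    {"rotation": [-0.91,0,0],"offset": [0,0.07,0.08],"jaw": 0},
    {"rotation": [-0.91,0,0],"offset": [0,0.07,0.08],"jaw": 0},
  ],
)

```text
clock: 15.7
ee_pos: [0.5431, 0.1052, 0.1168]
eef_rot: [-0.521, 1.511, 0.521]
force: [-0.0, -0.1, -3.7]
finger_gap: 0.0497
```

Emit:
jog_arm(
  rows=[
    {"rotation": [-0.91,0,0],"offset": [0,0.07,0.08],"jaw": 0},
    {"rotation": [-0.91,0,0],"offset": [0,0.07,0.08],"jaw": 0},
    {"rotation": [-0.91,0,0],"offset": [0,0.07,0.08],"jaw": 0},
    {"rotation": [-0.91,0,0],"offset": [0,0.07,0.08],"jaw": 0},
    {"rotation": [-0.91,0,0],"offset": [0,0.07,0.08],"jaw": 0},
    {"rotation": [-0.91,0,0],"offset": [0,0.07,0.08],"jaw": 0},
    {"rotation": [-0.91,0,0],"offset": [0,0.07,0.08],"jaw": 0},
    {"rotation": [-0.91,0,0],"offset": [0,0.07,0.08],"jaw": 0},
    {"rotation": [-0.91,0,0],"offset": [0,0.07,0.08],"jaw": 0},
    {"rotation": [-0.91,0,0],"offset": [0,0.07,0.08],"jaw": 0},
    {"rotation": [0,0,0],"offset": [0,0,0],"jaw": 0},
    {"rotation": [0,0,0],"offset": [0,0,0],"jaw": 0},
  ],
)

```text
clock: 16.7
ee_pos: [0.5364, 0.1459, 0.1174]
eef_rot: [-1.123, 1.265, 1.123]
force: [-0.5, -0.0, -3.7]
finger_gap: 0.0497
```

```bash
python3 - <<'E'
from h import *
wx=cs(83.2);F=np.array([.546,.219,0])+.032*wx
s=bot.get_state();R=Ro.from_rotvec(s['eef_rot']).as_matrix();print(s['ee_pos'],np.degrees(np.arctan2(R[1,2],R[0,2])),'gap rack-edge',(F-s['ee_pos'])@wx-.089)
T=F-.107*wx;T[2]=.12;step(tool(D,wx),T,1)
p,d=snap('side','side6');P=world('side',d);g=p.astype(int)
w=g.min(-1)>0
Q=P[(P[...,2]>.12)&(P[...,2]<.18)&(abs(P[...,0]-.537)<.1)&(abs(P[...,1]-.145)<.04)&(g[...,2]>1.6*g[...,0]+10)]
print('caps',rect(Q))
cv2.imwrite('pics/c6.png',cv2.resize(p[180:440,160:390],(530,600),interpolation=cv2.INTER_CUBIC)[:,:,::-1])
E
```

```text
[0.53640596 0.14590457 0.11736235] 83.2983707957424 gap rack-edge 0.01671720786730907
rows 1 rot [ 0.02  -0.015 -0.023] off [-0.066 -0.022 -0.032]
caps (array([533.3, 148.1]), array([ 47.3, 139.8]), 84.54, 0.1586, 502)
```

View pics/c6.png

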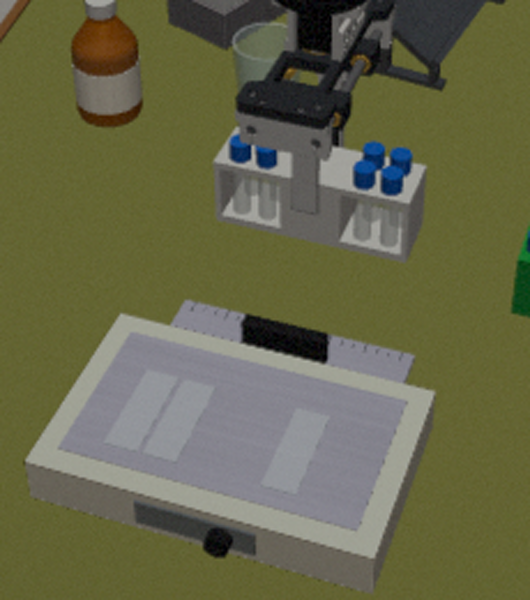

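The rack hangs upright, parallel to the bar and about 17 mm clear of it, at crop px (320,205). Lowering it.

Emit:
jog_arm(
  rows=[
    {"rotation": [0.02,0,-0.02],"offset": [0.3,0,0],"jaw": 0},
    {"rotation": [0,0,0],"offset": [0.5,0,0],"jaw": 0},
    {"rotation": [0,0,0],"offset": [0.5,0,0],"jaw": 0},
    {"rotation": [0,0,0],"offset": [0.4,0,0],"jaw": 0},
    {"rotation": [0,0,0],"offset": [0.2,0,0],"jaw": 0},
    {"rotation": [0,0,0],"offset": [0.1,0,0],"jaw": 0},
    {"rotation": [0,0,0],"offset": [0.05,0,0],"jaw": 0},
    {"rotation": [0,0,0],"offset": [0,0,0],"jaw": 0},
    {"rotation": [0,0,0],"offset": [0,0,0],"jaw": 0},
  ],
)

```text
clock: 17.5
ee_pos: [0.5384, 0.1459, 0.0376]
eef_rot: [-1.124, 1.26, 1.119]
force: [0.1, 0.7, -2.7]
finger_gap: 0.0495
```

Emit:
jog_arm(
  rows=[
    {"rotation": [0,0,0],"offset": [0.04,0,0],"jaw": 0},
    {"rotation": [0,0,0],"offset": [0,0,0],"jaw": 0},
    {"rotation": [0,0,0],"offset": [0,0,0],"jaw": 0},
  ],
)

```text
clock: 17.75
ee_pos: [0.5378, 0.146, 0.0357]
eef_rot: [-1.124, 1.26, 1.12]
force: [0.7, -0.8, -2.8]
finger_gap: 0.05
```

Emit:
jog_arm(
  rows=[
    {"rotation": [0,0,0],"offset": [0.05,0,0],"jaw": 0},
    {"rotation": [0,0,0],"offset": [0.03,0,0],"jaw": 0},
    {"rotation": [0,0,0],"offset": [0,0,0],"jaw": 0},
    {"rotation": [0,0,0],"offset": [0,0,0],"jaw": 0},
  ],
)

```text
clock: 18.08
ee_pos: [0.5374, 0.1459, 0.0319]
eef_rot: [-1.124, 1.261, 1.121]
force: [-0.1, -1.4, -4.0]
finger_gap: 0.0497
```

Emit:
jog_arm(
  rows=[
    {"rotation": [0,0,0],"offset": [0.03,0,0],"jaw": 0},
    {"rotation": [0,0,0],"offset": [0,0,0],"jaw": 0},
    {"rotation": [0,0,0],"offset": [0,0,0],"jaw": 0},
  ],
)

```text
clock: 18.33
ee_pos: [0.5378, 0.1459, 0.0311]
eef_rot: [-1.124, 1.261, 1.12]
force: [0.6, -1.1, -1.0]
finger_gap: 0.0496
```

```bash
python3 - <<'E'
from h import *
wx=cs(83.2);F=np.array([.546,.219,0])+.032*wx
s=bot.get_state();R=Ro.from_rotvec(s['eef_rot']).as_matrix();print(s['ee_pos'],s['force'],np.degrees(np.arctan2(R[1,2],R[0,2])),R[:,0],'gap rack-edge',(F-s['ee_pos'])@wx-.089)
E
```

```text
[0.53783678 0.14592478 0.0310826 ] [ 0.61553622 -1.09606479 -0.97088913] 83.28249722327513 [ 2.78180077e-03 -7.01095554e-04 -9.99995885e-01] gap rack-edge 0.01652772762016924
```

Bench contact. Pushing towards the straightedge.

Emit:
jog_arm(
  rows=[
    {"rotation": [0,0,0],"offset": [0,0,0.12],"jaw": 0},
    {"rotation": [0,0,0],"offset": [0,0,0.12],"jaw": 0},
    {"rotation": [0,0,0],"offset": [0,0,0.08],"jaw": 0},
    {"rotation": [0,0,0],"offset": [0,0,0],"jaw": 0},
    {"rotation": [0,0,0],"offset": [0,0,0],"jaw": 0},
  ],
)

```text
clock: 18.75
ee_pos: [0.5394, 0.1595, 0.031]
eef_rot: [-1.124, 1.26, 1.121]
force: [0.1, 0.4, 1.3]
finger_gap: 0.0493
```

Emit:
jog_arm(
  rows=[
    {"rotation": [0,0,0],"offset": [0,0,0.05],"jaw": 0},
    {"rotation": [0,0,0],"offset": [0,0,0],"jaw": 0},
    {"rotation": [0,0,0],"offset": [0,0,0],"jaw": 0},
  ],
)

```text
clock: 19.0
ee_pos: [0.5395, 0.1606, 0.031]
eef_rot: [-1.124, 1.261, 1.12]
force: [0.1, -0.8, 2.7]
finger_gap: 0.05
```

Emit:
jog_arm(
  rows=[
    {"rotation": [0,0,0],"offset": [0,0,0.05],"jaw": 0},
    {"rotation": [0,0,0],"offset": [0,0,0],"jaw": 0},
    {"rotation": [0,0,0],"offset": [0,0,0],"jaw": 0},
  ],
)

```text
clock: 19.25
ee_pos: [0.5397, 0.1623, 0.031]
eef_rot: [-1.125, 1.261, 1.12]
force: [-1.1, -3.6, 4.3]
finger_gap: 0.0496
```

Emit:
jog_arm(
  rows=[
    {"rotation": [0,0,0],"offset": [0,0,0.05],"jaw": 0},
    {"rotation": [0,0,0],"offset": [0,0,0],"jaw": 0},
    {"rotation": [0,0,0],"offset": [0,0,0],"jaw": 0},
  ],
)

```text
clock: 19.5
ee_pos: [0.5397, 0.1625, 0.0311]
eef_rot: [-1.127, 1.264, 1.119]
force: [-0.7, -8.8, 6.8]
finger_gap: 0.05
```

```bash
python3 - <<'E'
from h import *
wx=cs(83.2);F=np.array([.546,.219,0])+.032*wx
s=bot.get_state();R=Ro.from_rotvec(s['eef_rot']).as_matrix();print(s['ee_pos'],s['force'],s['wrist_torque'],np.degrees(np.arctan2(R[1,2],R[0,2])),R[:,0],'gap rack-edge',(F-s['ee_pos'])@wx-.089)
E
```

```text
[0.53971463 0.16247319 0.03111246] [-0.69077369 -8.79159965  6.82098372] [-1.48861319  0.19377659 -0.14397727] 83.33968751895021 [ 0.00201582 -0.00456128 -0.99998757] gap rack-edge -0.00012661855581035109
```

Contact is at 8.8 N, at exactly the expected distance. Releasing with a limited opening, then lifting away.

Emit:
jog_arm(
  rows=[
    {"rotation": [0,0,0],"offset": [0,0,-0.03],"jaw": 0},
    {"rotation": [0,0,0],"offset": [0,0,0],"jaw": 0.6},
    {"rotation": [0,0,0],"offset": [0,0,0],"jaw": 0.66},
    {"rotation": [0,0,0],"offset": [0,0,0],"jaw": 0.66},
    {"rotation": [0,0,0],"offset": [0,0,0],"jaw": 0.66},
    {"rotation": [0,0,0],"offset": [-0.3,0,0],"jaw": 0.66},
    {"rotation": [0,0,0],"offset": [-0.8,0,0],"jaw": 0.66},
    {"rotation": [0,0,0],"offset": [-0.9,0,0],"jaw": 0.66},
    {"rotation": [0,0,0],"offset": [-0.9,0,0],"jaw": 0.66},
    {"rotation": [0,0,0],"offset": [-0.9,0,0],"jaw": 0.66},
    {"rotation": [0,0,0],"offset": [-0.9,0,-0.3],"jaw": 0.66},
    {"rotation": [0,0,0],"offset": [0,0,-0.9],"jaw": 0.66},
  ],
)

```text
clock: 20.5
ee_pos: [0.5385, 0.1197, 0.2263]
eef_rot: [-1.13, 1.244, 1.116]
force: [1.5, -0.0, 0.8]
finger_gap: 0.0624
```

Emit:
jog_arm(
  rows=[
    {"rotation": [0,0,0],"offset": [0,0,-0.9],"jaw": 0.66},
    {"rotation": [0,0,0],"offset": [0,0,-0.9],"jaw": 0.66},
    {"rotation": [0,0,0],"offset": [0,0,-0.9],"jaw": 0.66},
    {"rotation": [0,0,0],"offset": [0,0,-0.9],"jaw": 0.66},
    {"rotation": [0,0,0],"offset": [0,0,-0.9],"jaw": 0.66},
    {"rotation": [0,0,0],"offset": [0,0,-0.9],"jaw": 0.66},
    {"rotation": [0,0,0],"offset": [0,0,-0.9],"jaw": 0.66},
    {"rotation": [0,0,0],"offset": [0,0,-0.9],"jaw": 0.66},
    {"rotation": [0,0,0],"offset": [0,0,-0.5],"jaw": 0.66},
    {"rotation": [0,0,0],"offset": [0,0,0],"jaw": 0.66},
  ],
)

```text
clock: 21.33
ee_pos: [0.4974, -0.1939, 0.2185]
eef_rot: [-1.122, 1.264, 1.117]
force: [0.7, -0.2, -0.7]
finger_gap: 0.0619
```

```bash
python3 - <<'E'
from h import *
p,d=snap('side','side7');P=world('side',d);t,dt=snap('top','top7');Pt=world('top',dt)
z0=np.load('pics/top0.npz')
for n,Q,g in(('side',P,p),('top',Pt,t)):
    g=g.astype(int);x,y,z=Q[...,0],Q[...,1],Q[...,2];near=(abs(x-.54)<.13)
    print(n,'rack',rect(Q[near&(abs(y-.162)<.05)&(z>.054)&(z<.067)&(x>.4)]))
    m=near&(abs(y-.215)<.05)&(z>0)&(z<.012)&(g.sum(-1)>300);m=cv2.morphologyEx(m.astype(np.uint8),cv2.MORPH_OPEN,np.ones((3,3)))>0
    print('bar',rect(Q[m]))
for n,b in dict(bottle=(330,105,380,160),tip=(400,130,485,200),beak=(345,175,395,225)).items(): print(n,rect(blob(Pt,b,.03,.2)[0]))
print('warmer',rect(blob(Pt,(115,165,213,315),.03,.05)[0]))
a=cv2.resize(p[200:420,160:360],(400,440),interpolation=cv2.INTER_CUBIC);b=cv2.resize(t[150:330,110:274],(400,440),interpolation=cv2.INTER_CUBIC)
cv2.imwrite('pics/c7.png',np.hstack([a,b])[:,:,::-1])
E
```

```text
side rack (array([537.6, 163.3]), array([ 57.2, 161.7]), 84.44, 0.0586, 1251)
bar (array([543.7, 191.6]), array([ 59.2, 201.9]), 82.65, 0.0048, 1099)
top rack (array([538. , 161.6]), array([ 50.8, 160.5]), 83.03, 0.0603, 1212)
bar (array([547.7, 218.8]), array([ 64. , 201.8]), 83.56, 0.0062, 1767)
bottle (array([791.3, -80.8]), array([64.3, 61.7]), 83.78, 0.0912, 782)
tip (array([ 718.9, -283.7]), array([120.3,  85.6]), 61.91, 0.0648, 1752)
beak (array([ 639., -112.]), array([67.5, 67.8]), 18.89, 0.0714, 459)
warmer (array([558.2, 329.5]), array([162.3, 260.6]), 83.25, 0.041, 8102)
```

View pics/c7.png

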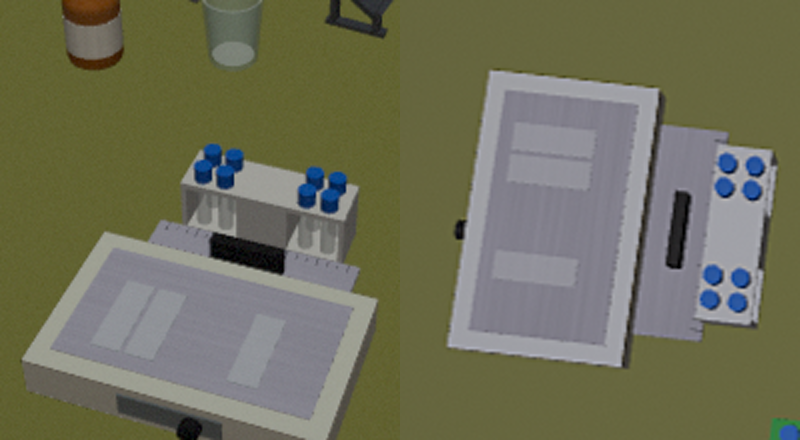

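The final picture shows the warmer, straightedge and rack lying flush and parallel. In the top crop the fin is at (680,230) and the rack at (738,235). The rack is upright and centred, the arm is clear, and the bystanders have not moved. Handing in.

```bash
python3 -c "
from station import bot
print(bot.hand_in(),bot.get_state()['clock'])"
```

```text
the job is handed in; nothing more can be done
the job is handed in; nothing more can be done
```

The job is done and handed in at about 21.5 s on the robot's clock. I laid the straightedge flat, handle up, with a long edge against the middle of the warmer's working face. I pressed it there until contact at about 9 N, let go, and lifted the gripper clear. Only then did I lift, turn and set down the rack, and slide it against the straightedge's other long edge until contact at about 9 N.

**Spacing:** In the last top view, warmer centre to bar centre is 111.2 mm (ideal 112). Bar centre to rack centre is 57.9 mm (ideal 57). Both are within the camera's error of about 2 mm. The arm's own positions at the two contacts put the rack within 0.2 mm of touching the bar.

**Parallel:** Measured yaws in the top view are 83.25° for the warmer, 83.6° for the bar and 83.0° for the rack. That spread is about the measuring noise, but it cannot rule out a gap of a few tenths of a millimetre at one end. The yaw moment during both pushes was small (0.14 N m), which suggests full-length contact.

**Disagreement:** The last side view gave worse figures for the bar and rack (rack yaw 84.4°, bar centre well off). I did not resolve this; I put it down to partly hidden outlines and trusted the top view.

**Everything else:** The rack is upright and roughly centred on the bar. The bottle, tip box and beaker are within 0.5 mm of where they started, and the arm was well clear at hand-in.

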